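# Show a glass test slide against the canvas, frosted end up

### The arm

A 6-joint arm with a two-finger parallel gripper is mounted at the origin on the work surface. World frame = base frame: x ahead of the robot, y to its left, z up, the work surface at z = 0. Lengths are in m, angles in degrees, forces in N, time in s.
With the tool pointing down it reaches from about 0.375 to 0.975 m from the base axis. Payload 3.8 kg.
Tool frame: the origin (TCP) lies midway between the tips of the shut fingers; the grasp point (between the pads) lies 19 mm behind it; z points along the fingers, y is the direction in which the jaws open and shut (so a half turn about z gives the same grasp; the last joint's range is limited). The gripper opens to 85 mm and grips with 20 to 120 N. Pads are 22 mm wide; open, the fingers measure 114 mm over their backs; the gripper's body (76 mm by 85 mm) begins 54 mm behind the grasp point. The pads swing forward as they close: fully open they stand 13 mm farther back than shut.
Start: joints at [-66.973, 15.12, 91.902, -0, 72.978, -2.114], TCP at [0.287, -0.611, 0.231] pointing down, gripper open.
Joint ranges: [-150.88, 150.88], [-54.13, 125.18], [17.81, 147.31], [-75.09, 255.09], [0, 152.58], [-146.25, 146.25]. Speed limits (degrees/s): [147.25, 147.25, 180, 180, 180, 180].

### API

Orientations are given as a 3x3 rotation matrix whose columns are the frame's x, y, z axes.
In Python, from cell import robot, vision, job gives the robot as it stands. The module is installed in compiled form; this text tells all that it offers.
- The arm moves only by the tool step_arm, never from a script. Its argument "plan" is text: rows parted by semicolons, each of 7 numbers parted by spaces: the turn, a rotation vector about the tool's x, y, z in rad, then the shift along the tool's x, y, z in cm, then the opening, from 0 (shut) to 1 (fully open). In form: wx wy wz x y z fingers; .... A call has 1 to 10 rows; each row shifts and turns the commanded pose from where the row before left it, along the tool's axes as they then stand; what a row does not reach is not made up. A row lasts 1/12 s, in which the tool goes at most 41.7 mm and 7.16 degrees, less where a joint would pass 70% of its speed; a pose out of reach is approached as far as the arm can. A call with a gripper value outside its range is refused whole. The fingers move at their own pace and stop on an object; "squeeze" is the grip in N (left out, the last holds). Time passes only in rows, so rows that do not move let the fingers close. It gives the time, the measured TCP pose, the force and the opening at its end, in the units of the state.
- robot.sense(): the state, without advancing time (a new reading comes with each control period).
- vision.snapshot(name): name is "side" or "top"; returns the picture (384x512x3 uint8, blue, green, red); there is no depth.
- vision.camera_params(name): a dict with "fx", "fy", "cx", "cy" (pixels), "k1" (the pictures are not rectified: a ray, as slopes to the right and down, at radius r is drawn at 1 + k1 r^2 times it, then the intrinsics apply), "origin" and "orientation" of the camera in the world. Camera axes: x right, y up, looking along -z (the intrinsics and any distortion apply to the point x, -y, -z); pixel columns grow to the right and rows downward; lengths in m; the calibration is good to about 2 mm. A picture is of the moment at which its call begins. camera_params takes no time and is no camera call.
- job.hand_in(): hands the job in, once; it reports no verdict.
The state is a dict: "time": time; "qpos": joint angles; "joint_vel": joint speeds; "effort": joint torques, N m; "position": TCP position; "ee_rot": TCP orientation; "force": force on the tool from outside, world axes, zero at the start; "wrist_torque": the same for the moment, N m; "grip_width": finger opening in m.
Only numpy, scipy, OpenCV 4.12 (cv2) and the standard library are available. Lean on these libraries where they do the work, as an engineer would, in place of code of your own. Each camera call takes 0.05 s, during which the arm holds its last target.

### The job

Three painted glass test slides lie beside the canvas: take the one lying label side up (with its notched end pointing away from you, the missing corner is on the right) by its long edges, with the fingers clear of the notched, frosted end. Hold it leaning over the middle of the canvas at about 40 degrees, frosted end uppermost and towards the canvas's far edge, its width level, and feel its lower end down until it rests gently on the cloth, pushing the cloth in no more than a few millimetres. Finish still holding it there, with the gripper itself off the canvas, and leave the other slides and everything else where they are.

Things in the scene. Friction and masses are not known exactly. Their poses are not given: they have to be found in the camera images.
- slide: the slide to take, flat, label side up: 120 x 50 x 6 mm ground glass, about 90 g, brown paint patch in the middle. Origin: centre of underside; x along the length to the frosted end, z up out of the label side. Frosted end (x +30 to +60) looks like the plain end (x -60 to -30) but its corner at x +60, y -25 has a 16 x 16 mm square notch: on the right when that end points away
- frosted_end (a point): point on the slide to take: middle of its notched, frosted end (x = +60, y = 0, half way through the thickness); same axes as the slide
- plain_end (a point): point on the slide to take: middle of its other end (x = -60, y = 0, half way through the thickness); same axes as the slide
- slide_down: a like slide, 120 x 50 x 6 mm, lying label side down, so that seen from above with its notched end (x = +60) pointing away, the missing corner is on the left (y = +25 mm). To be left alone. Origin: centre of the side it lies on, z up
- slide_blank: a like slide, 120 x 50 x 6 mm, with four whole corners and no notch. To be left alone. Origin: centre of its underside, z up
- canvas: white stretched canvas, branch painted on it, 300 (x) x 240 (y) x 20 mm, lying face up, fixed to the table. Origin: centre of underside; x points to its far edge (farthest from the robot), z up. Stretcher bars run 18 mm wide along each edge; inside them (264 x 204 mm) the cloth, its top at z = 20 mm, gives like a drum
- cloth (a joint): how far the canvas cloth is pushed in, m: 0 untouched, at most 0.014. Pushing it in takes 0.5 N to start and then about 0.6 N per mm (3 N give about 4 mm)
- eraser: bystander, to be left alone: white block eraser, 42 x 20 x 12. Sizes in mm; origin: under its middle
- pencil: bystander, to be left alone: yellow pencil, about 170 long, 8 thick, along its x. Sizes in mm; origin: under its middle
- paint_tube: bystander, to be left alone: metal paint tube with black cap, about 100 x 27 x 20, along its x. Sizes in mm; origin: under its middle
- brush: bystander, to be left alone: paint brush lying along its x, about 200 long. Sizes in mm; origin: under its middle
- water_jar: bystander, to be left alone: empty glass jar, 72 across, 95 tall. Sizes in mm; origin: under its middle
- ink_bottle: bystander, to be left alone: amber bottle with black cap, 44 across, 62 tall. Sizes in mm; origin: under its middle
Mind the look-alikes: they are no part of the job. Leave any orange, turquoise or yellow look-alike of the slide alone.

How it is judged (in metres and radians):
On the way:
1. the right slide is picked up and held clear of the table (contact force between the fingers and slide above 2 N and height (world z) of slide above 0.05 m), for 0.2 s.
At the end, for the whole second after the job is handed in: Held by its edges off the frosted end, the right slide rises 25 to 55 degrees to that end, width level within 15, towards the canvas's far edge within about 45, within 70 mm of its middle line; the lower end rests on the cloth, pushed in under 10 mm; gripper off the canvas (contact force between the fingers and slide above 2 N and x of the grasp point in the frame of slide below 0.03 m and angle between slide's own x axis and vertical between 0.611 and 1.134 rad and angle between slide's own z axis and vertical below 1.1 rad and angle between slide's own y axis and vertical between 1.31 and 1.84 rad and x of frosted_end in the frame of canvas above 0.005 m and x of plain_end in the frame of canvas between -0.11 and 0.05 m and angle between the x axis of slide and the x axis of canvas, either way round below 1.1 rad and y of frosted_end in the frame of canvas between -0.07 and 0.07 m and y of plain_end in the frame of canvas between -0.07 and 0.07 m and contact force between slide and canvas above 0.3 N and value of joint cloth below 0.01 m and contact force between each of the arm, the fingers and canvas below 0.3 N and linear speed of slide below 0.02 m/s); the arm keeps its last pose, push and grip.
It fails at once if another slide or a bystander is shifted by more than 20 mm (distance of any of slide_down, slide_blank, eraser, pencil, paint_tube, brush, water_jar, ink_bottle from where it was at the start of the episode above 0.02 m).
It fails at once if the canvas cloth is pushed in more than 12.5 mm (value of joint cloth above 0.0125 m).
It also fails if it takes over 38 s, if anything falls off the work surface, if the arm or the gripper's body presses on something with over 40 N, if the wrist force passes 120 N, or if a joint passes its speed limit or range.

## Working session

There is one attempt and no reset: what is moved stays moved. The work goes in short steps, Python scripts to look and compute and a tool call to move; the robot and the scene stay as the last step left them, time stands still between calls to the robot, and variables do not carry over. Pictures are saved under pics/ and viewed, and the job is handed in when it is done.

Besides the shell and the picture viewer there is one more tool, called after "Emit:" as name(argument=value, ...), one argument or row to a line, values as JSON. step_arm: Moves the arm, as the interface text tells. Its arguments: {"type":"object","properties":{"plan":{"type":"string"},"squeeze":{"type":"number"}},"required":["plan"]}

```bash
mkdir -p pics
python3 - <<'E'
from cell import robot, vision, job
import cv2
for n in("top","side"):
    im=vision.snapshot(n); cv2.imwrite(f"pics/{n}0.png",im)
    cv2.imwrite(f"pics/{n}0b.png",cv2.resize(im,(800,600),interpolation=cv2.INTER_CUBIC))
    print(n,vision.camera_params(n))
print(robot.sense())
E
```

```text
top {'fx': 363.2918469932364, 'fy': 363.2918469932364, 'cx': 255.1088748894481, 'cy': 189.77857477358017, 'k1': 0.030722256547098592, 'origin': array([0.3935226 , 0.01648513, 1.11730128]), 'orientation': array([[-0.02964043,  0.99381937, -0.10697897],
       [-0.99951866, -0.03044961, -0.00593816],
       [-0.00915893,  0.10675147,  0.99424355]])}
side {'fx': 441.5160028825326, 'fy': 441.5160028825326, 'cx': 255.22322165672603, 'cy': 195.80218947553553, 'k1': -0.08972609910667168, 'origin': array([ 0.29527568, -1.21994049,  0.95345079]), 'orientation': array([[ 0.98862541,  0.08064568, -0.12694908],
       [-0.15011649,  0.58081054, -0.80007759],
       [ 0.00921056,  0.81003419,  0.58631031]])}
{'time': 0.1, 'qpos': array([-6.69720883e+01,  1.51674113e+01,  9.19749364e+01, -8.74440183e-04,
        7.29781456e+01, -2.11469830e+00]), 'joint_vel': array([-0.00290138, -0.10120187, -0.10935838, -0.01620654, -0.00881185,
       -0.01436812]), 'effort': array([ 2.10215976e-04, -5.16707611e+01, -3.68590415e+01, -6.63799051e-05,
        6.29363189e-03, -1.62473947e-05]), 'position': array([ 0.28651246, -0.61042721,  0.23004211]), 'ee_rot': array([[ 9.05251200e-01,  4.24875942e-01, -8.36082126e-04],
       [ 4.24876760e-01, -9.05249145e-01,  1.92971544e-03],
       [ 6.30270354e-05, -2.10210908e-03, -9.99997789e-01]]), 'force': array([-0.48959796,  0.70918608, -0.2518131 ]), 'wrist_torque': array([ 0.0706968 , -0.02196339,  0.03516561]), 'grip_width': 0.08509160738109908}
```

View pics/top0b.png

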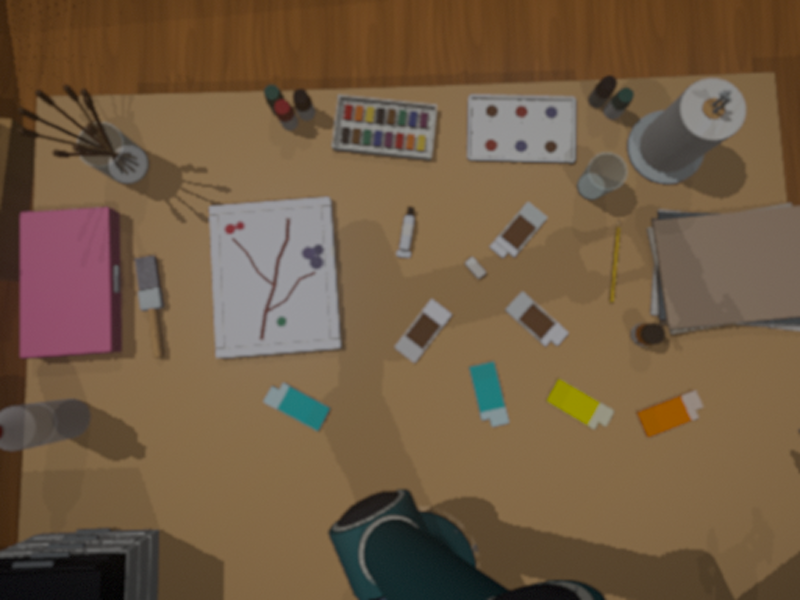

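View pics/side0b.png

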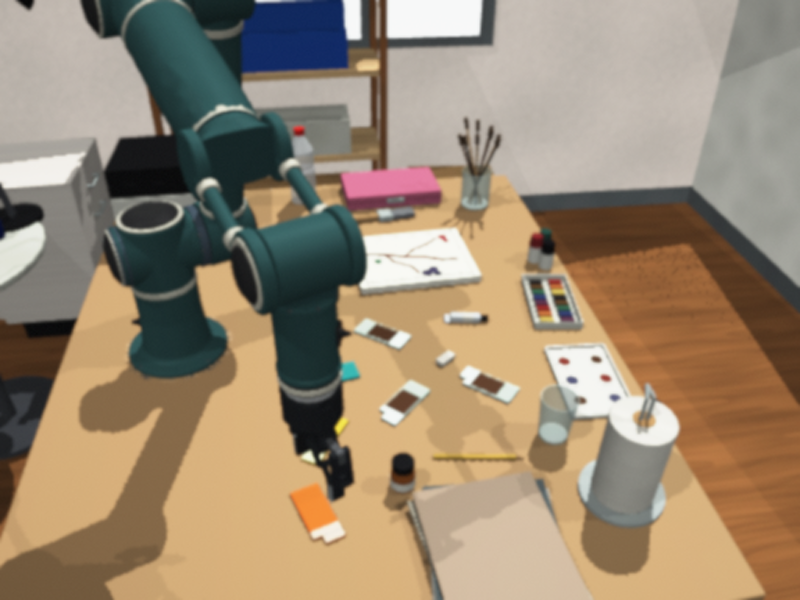

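The top view shows three candidates with brown patches, at 800x600 pixels A (519,229), B (537,319) and C (424,330). The turquoise (302,407) and (488,393), yellow (580,404) and orange (670,413) slides are look-alikes. The canvas is at (275,278). Next I'll crop in on the three.

Run:
```python
import cv2,numpy as np
im=cv2.imread("pics/top0.png")
out=[]
for u,v in((519,229),(537,319),(424,330)):
    x,y=int(u*.64),int(v*.64)
    out.append(cv2.resize(im[y-26:y+26,x-26:x+26],(266,266),interpolation=cv2.INTER_CUBIC))
cv2.imwrite("pics/crop.png",np.hstack(out))
```

```text
(no output)
```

View pics/crop.png

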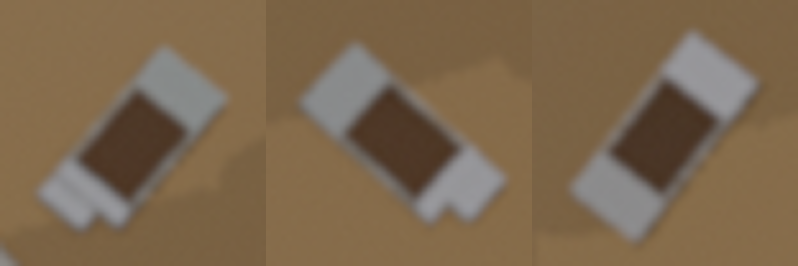

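Reading the notches: A's missing corner is on the left when its notched end points away, so A is label down. B's is on the right, so B (537,319) is the target. C has four whole corners, so it is the blank. Now I'll measure the poses.

```bash
cat > h.py <<'E'
import cv2,numpy as np
from cell import vision
def ray(n,uv):
    c=vision.camera_params(n); uv=np.asarray(uv,float).reshape(-1,2)
    d=np.c_[(uv[:,0]-c['cx'])/c['fx'],(uv[:,1]-c['cy'])/c['fy']]
    s=d.copy()
    for _ in range(20): s=d/(1+c['k1']*(s**2).sum(1,keepdims=True))
    R=np.array(c['orientation']); return np.array(c['origin']),np.c_[s[:,0],-s[:,1],-np.ones(len(s))]@R.T
def toplane(n,uv,z):
    o,d=ray(n,uv); return o+d*((z-o[2])/d[:,2])[:,None]
def proj(n,P):
    c=vision.camera_params(n);q=(np.atleast_2d(P)-c['origin'])@np.array(c['orientation'])
    s=np.c_[q[:,0],-q[:,1]]/-q[:,2:]; s=s*(1+c['k1']*(s**2).sum(1,keepdims=True))
    return s*[c['fx'],c['fy']]+[c['cx'],c['cy']]
E
python3 - <<'E'
from h import *
for n,(u,v),zz in(("top",(537,319),.006),("side",(405,402),.006)):
    im=cv2.imread(f"pics/{n}0.png"); x,y=int(u*.64),int(v*.64); r=36
    x0,y0=x-r,y-r; c=im[y0:y+r,x0:x+r]; c=cv2.resize(c,None,fx=8,fy=8,interpolation=cv2.INTER_CUBIC)
    hsv=cv2.cvtColor(c,cv2.COLOR_BGR2HSV)
    brown=((hsv[...,2]<100)&(c[...,2]<90)).astype(np.uint8)
    sl=((hsv[...,1]<70)).astype(np.uint8)
    vis=[]
    for name,m in(("brown",brown),("white",sl),("both",brown|sl)):
        k,l,st,ce=cv2.connectedComponentsWithStats(m)
        # comp closest to centre with area>1500
        best=[i for i in range(1,k) if st[i,4]>1500]
        for i in best:
            pc=np.argwhere(l==i)[:,::-1].astype(float)
            P=toplane(n,(pc+.5)/8-.5+[x0,y0],zz)[:,:2]
            rect=cv2.minAreaRect((P*1000).astype(np.float32))
            print(n,name,st[i],P.mean(0).round(4),np.round(rect[0],1),np.round(rect[1],1),round(rect[2],1))
        vis.append(m*255)
    cv2.imwrite(f"pics/m_{n}.png",cv2.resize(np.hstack([cv2.cvtColor(np.hstack(vis),cv2.COLOR_GRAY2BGR),c]),(800,200)))
E
```

```text
top brown [  212   219   165   165 14274] [ 0.4579 -0.2439] [ 458. -244.] [54.6 39.7] 45.8
top white [   0   11   34   72 1616] [ 0.5583 -0.1419] [ 558.9 -143.4] [12.7 27.7] 87.5
top white [  130   147   327   284 29998] [ 0.4601 -0.2425] [ 457.7 -244. ] [125.3  55.1] 45.4
top both [   0   11   34   72 1616] [ 0.5583 -0.1419] [ 558.9 -143.4] [12.7 27.7] 87.5
top both [  130   147   327   284 44082] [ 0.4593 -0.243 ] [ 457.7 -244. ] [125.3  55.1] 45.4
side white [ 448   24   99   85 5346] [ 0.5691 -0.1253] [ 569.1 -125.3] [56.2 30.3] 37.6
side white [  157   175   264   240 23138] [ 0.4613 -0.2461] [ 459.1 -244.5] [129.8  57.6] 45.4
side both [ 448   24   99   85 5346] [ 0.5691 -0.1253] [ 569.1 -125.3] [56.2 30.3] 37.6
side both [  157   175   264   240 23138] [ 0.4613 -0.2461] [ 459.1 -244.5] [129.8  57.6] 45.4
```

Run:
```python
from h import *
# canvas corners approx from top (800px)
c=np.array([(210,206),(331,198),(341,348),(217,357)])*.64
print(toplane("top",c,.02).round(3)); 
im=cv2.imread("pics/top0.png"); hsv=cv2.cvtColor(im,cv2.COLOR_BGR2HSV)
m=np.zeros(im.shape[:2],np.uint8); m[115:240,125:228]=(hsv[115:240,125:228,1]<60)
k,l,st,ce=cv2.connectedComponentsWithStats(m); i=1+st[1:,4].argmax(); print(st[i])
P=toplane("top",np.argwhere(l==i)[:,::-1],.02)[:,:2]
print(cv2.minAreaRect((P*1000).astype(np.float32)))
```

```text
[[0.703 0.39  0.02 ]
 [0.712 0.151 0.02 ]
 [0.415 0.137 0.02 ]
 [0.405 0.375 0.02 ]]
[ 133  126   86  104 7846]
((560.017333984375, 265.754638671875), (304.9947509765625, 245.19918823242188), 2.9713892936706543)
```

View pics/m_top.png

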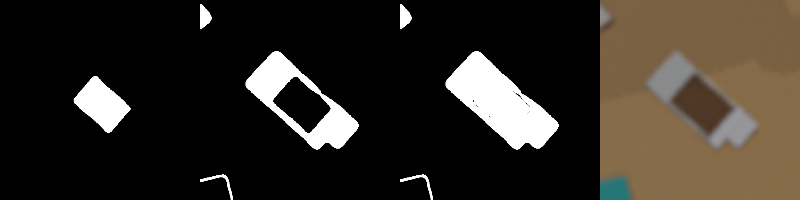

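Emit:
step_arm(
  plan="0 0 0 3.1 -2.6 0 1;0 0 0 3.1 -2.6 0 1;0 0 0 3.1 -2.6 0 1;0 0 0 3.1 -2.6 0 1;0 0 0 3.1 -2.6 0 1;0 0 0 3.1 -2.6 0 1;0 0 0 3.1 -2.6 0 1;0 0 0 3.1 -2.6 0 1;0 0 0 3.1 -2.6 0 1;0 0 0 3.1 -2.6 0 1",
)

```text
time: 0.93
position: [0.457, -0.2419, 0.2309]
ee_rot: [[0.905, 0.425, -0.0], [0.425, -0.905, 0.0], [-0.0, -0.0, -1.0]]
force: [-0.1, -0.5, 0.6]
grip_width: 0.0853
```

Emit:
step_arm(
  plan="0 0 -0.119 0 0 2 1;0 0 -0.119 0 0 2 1;0 0 -0.119 0 0 2 1;0 0 0 0 0 2 0.72;0 0 0 0 0 1 0.72;0 0 0 0 0 0 0.72;0 0 0 0 0 0 0.72",
)

```text
time: 1.52
position: [0.4565, -0.2438, 0.1409]
ee_rot: [[0.7, 0.714, -0.001], [0.714, -0.7, 0.001], [-0.0, -0.002, -1.0]]
force: [0.7, 0.0, -0.9]
grip_width: 0.0615
```

Run:
```python
from h import *
from cell import robot
s=robot.sense(); print({k:np.round(s[k],4) for k in("time","qpos","position","ee_rot","force","grip_width")})
R=s['ee_rot']; print("tool delta cm",(R.T@(np.array([.458,-.244,s['position'][2]])-s['position'])*100).round(2), "yaw",np.degrees(np.arctan2(R[1,0],R[0,0])))
im=vision.snapshot("side"); cv2.imwrite("pics/side1.png",cv2.resize(im[160:352,130:386],(800,600),interpolation=cv2.INTER_CUBIC))
```

```text
{'time': np.float64(1.5167), 'qpos': array([-3.086510e+01,  2.508300e+00,  1.163798e+02,  1.100000e-03,
        6.120340e+01,  1.357270e+01]), 'position': array([ 0.4565, -0.2438,  0.1409]), 'ee_rot': array([[ 7.001e-01,  7.140e-01, -1.400e-03],
       [ 7.140e-01, -7.001e-01,  8.000e-04],
       [-4.000e-04, -1.600e-03, -1.000e+00]]), 'force': array([ 0.6828,  0.0227, -0.8832]), 'grip_width': np.float64(0.0615)}
tool delta cm [ 0.09  0.12 -0.  ] yaw 45.56165779478636
```

View pics/side1.png

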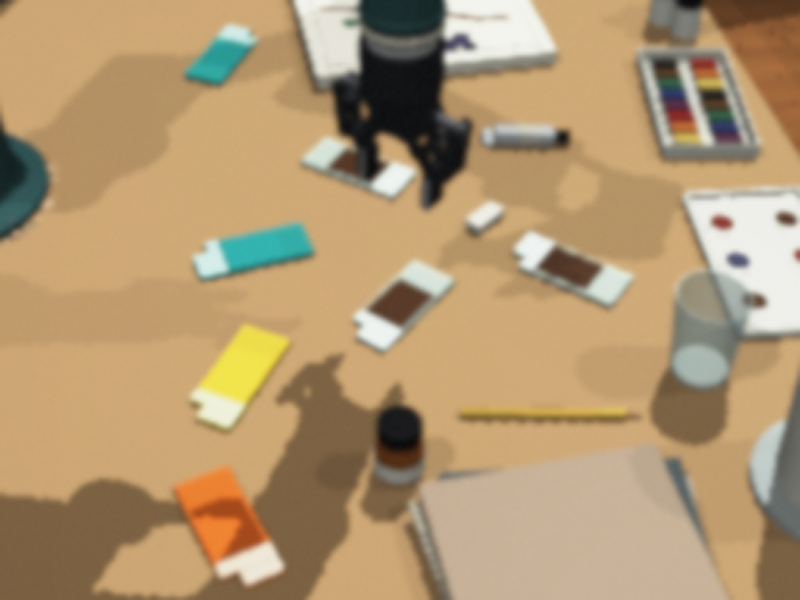

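The gripper stands over the target, which sits at crop pixel (403,303). I'll descend around it.

Emit:
step_arm(
  plan="0 0 0 0.1 0.1 3 0.76;0 0 0 0 0 3 0.76;0 0 0 0 0 3 0.76;0 0 0 0 0 2 0.76;0 0 0 0 0 1 0.76;0 0 0 0 0 0 0.76;0 0 0 0 0 0 0.76",
)

```text
time: 2.15
position: [0.4592, -0.2446, 0.0223]
ee_rot: [[0.7, 0.714, 0.001], [0.714, -0.7, -0.001], [0.0, 0.001, -1.0]]
force: [0.3, -0.9, 0.0]
grip_width: 0.0651
```

Run:
```python
from h import *
from cell import robot
s=robot.sense(); print(s['position'],s['force'],s['grip_width'])
im=vision.snapshot("side"); cv2.imwrite("pics/side2.png",cv2.resize(im[216:296,206:312],(800,600),interpolation=cv2.INTER_CUBIC))
im=vision.snapshot("top"); cv2.imwrite("pics/top2.png",cv2.resize(im[164:244,290:396],(800,600),interpolation=cv2.INTER_CUBIC))
```

```text
[ 0.45924299 -0.24461168  0.02234222] [ 0.29682857 -0.86805823  0.01400428] 0.06510746557110644
```

View pics/side2.png

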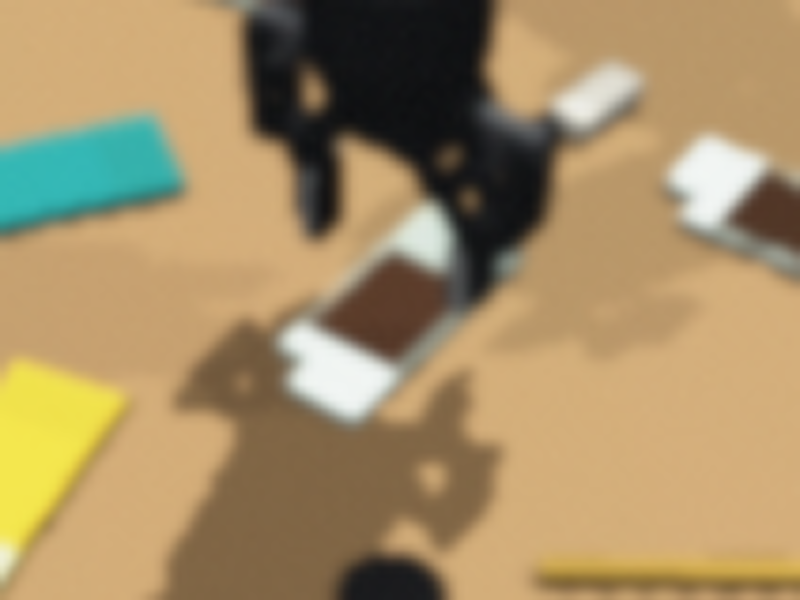

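View pics/top2.png

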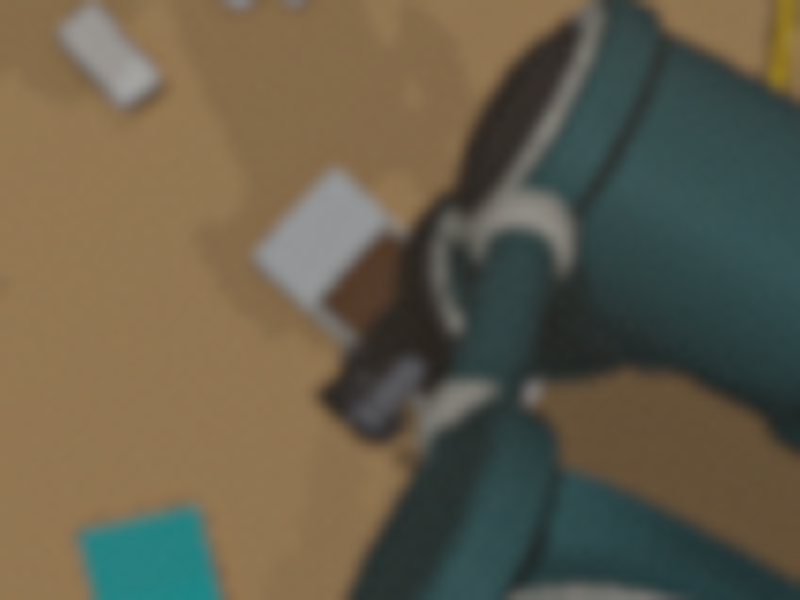

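The fingers straddle the slide at its middle. In the side crop the left tip is at (315,235) and the right one at (475,300). I'll keep descending and watch the force.

Emit:
step_arm(
  plan="0 0 0 0 0 1 0.72;0 0 0 0 0 0.8 0.72;0 0 0 0 0 0.2 0.72;0 0 0 0 0 0.2 0.72;0 0 0 0 0 0.1 0.72;0 0 0 0 0 0 0.72",
)

```text
time: 2.75
position: [0.4581, -0.2438, -0.0021]
ee_rot: [[0.7, 0.714, -0.001], [0.714, -0.7, 0.0], [-0.0, -0.001, -1.0]]
force: [0.7, -0.6, 0.4]
grip_width: 0.0616
```

Run:
```python
from cell import robot
s=robot.sense(); print(s['position'],s['force'],s['grip_width'])
```

```text
[ 0.45809579 -0.24380689 -0.00207383] [ 0.72715464 -0.56881225  0.39007713] 0.061563452114128704
```

Emit:
step_arm(
  plan="0 0 0 0 0 0.1 0.72;0 0 0 0 0 0.1 0.72;0 0 0 0 0 0 0.72",
)

```text
time: 3.0
position: [0.4584, -0.2439, -0.0038]
ee_rot: [[0.7, 0.714, -0.0], [0.714, -0.7, 0.0], [0.0, -0.0, -1.0]]
force: [-0.9, -0.7, 0.9]
grip_width: 0.0614
```

Emit:
step_arm(
  plan="0 0 0 0 0 0.1 0.72;0 0 0 0 0 0.1 0.72;0 0 0 0 0 0 0.72",
)

```text
time: 3.25
position: [0.4586, -0.2441, -0.0054]
ee_rot: [[0.7, 0.714, 0.0], [0.714, -0.7, -0.0], [0.0, 0.0, -1.0]]
force: [-0.3, 0.3, 2.9]
grip_width: 0.0615
```

Emit:
step_arm(
  plan="0 0 0 0 0 -0.3 0.72;0 0 0 0 0 0 0.65;0 0 0 0 0 0 0.6;0 0 0 0 0 0 0.55;0 0 0 0 0 0 0.5;0 0 0 0 0 0 0.5;0 0 0 0 0 0 0.5;0 0 0 0 0 0 0.5",
  squeeze=60,
)

```text
time: 3.92
position: [0.4587, -0.2442, -0.002]
ee_rot: [[0.7, 0.714, 0.0], [0.714, -0.7, -0.0], [0.0, 0.001, -1.0]]
force: [-1.3, 1.1, 5.6]
grip_width: 0.048
```

Emit:
step_arm(
  plan="0 0 0 0 0 -0.5 0.45;0 0 0 0 0 -1 0.4;0 0 0 0 0 -2 0.4;0 0 0 0 0 -2 0.4;0 0 0 0 0 -2 0.4;0 0 0 0 0 -2 0.4;0 0 0 0 0 -2 0.4;0 0 0 0 0 -2 0.4;0 0 0 0 0 0 0.4",
)

```text
time: 4.67
position: [0.4612, -0.2456, 0.1374]
ee_rot: [[0.7, 0.714, 0.007], [0.714, -0.7, -0.004], [0.002, 0.008, -1.0]]
force: [0.9, -1.0, -1.0]
grip_width: 0.0479
```

Run:
```python
from h import *
from cell import robot
s=robot.sense(); print(s['position'],s['force'],s['grip_width'])
im=vision.snapshot("side"); cv2.imwrite("pics/side3.png",cv2.resize(im[180:300,186:346],(800,600),interpolation=cv2.INTER_CUBIC))
```

```text
[ 0.4611967  -0.24564644  0.1374373 ] [ 0.86730425 -1.02986497 -1.00096434] 0.04789948894929882
```

View pics/side3.png

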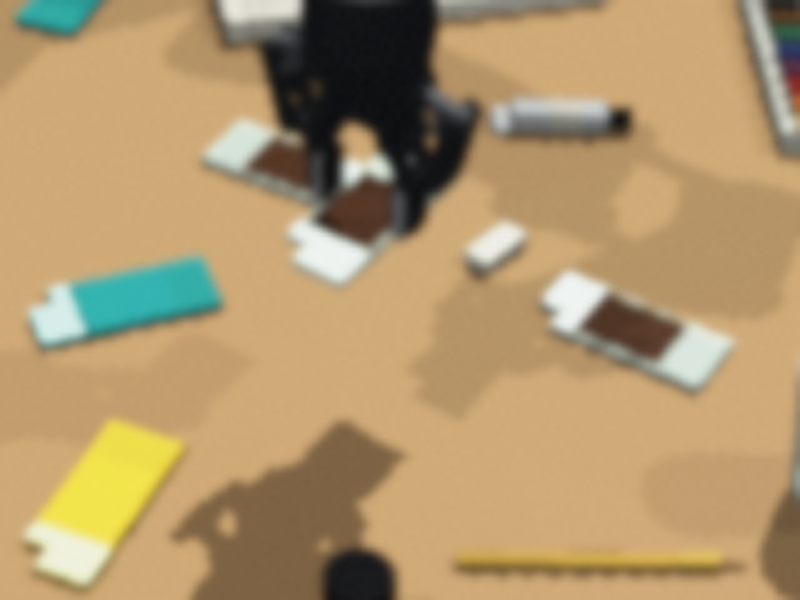

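The slide is held level at its middle, well clear of the table, with the notched end free at crop pixel (330,250). Next I carry it over to the canvas.

Emit:
step_arm(
  plan="0 0 0 1.5 -1 -0.6 0.4;0 0 0 2.9 -1.9 -0.6 0.4;0 0 0 2.9 -1.9 -0.6 0.4;0 0 0 2.9 -1.9 -0.6 0.4;0 0 0 2.9 -1.9 -0.6 0.4;0 0 0 2.9 -1.9 -0.6 0.4;0 0 0 2.9 -1.9 -0.6 0.4;0 0 0 2.9 -1.9 -0.6 0.4;0 0 0 2.9 -1.9 -0.6 0.4;0 0 0 2.9 -1.9 -0.6 0.4",
  squeeze=80,
)

```text
time: 5.55
position: [0.521, 0.0815, 0.1908]
ee_rot: [[0.7, 0.714, -0.003], [0.714, -0.7, -0.0], [-0.002, -0.002, -1.0]]
force: [0.7, -0.2, -1.4]
grip_width: 0.0468
```

Emit:
step_arm(
  plan="0 0 0 2.9 -1.9 0 0.4;0 0 0 2.9 -1.9 0 0.4;0 0 0 2.9 -1.9 0 0.4;0 0 0 2.9 -1.9 0 0.4;0 0 0 2.9 -1.9 0 0.4;0 0 0 1.5 -1 0 0.4;0 0 0 0 0 0 0.4",
)

```text
time: 6.13
position: [0.5586, 0.271, 0.1904]
ee_rot: [[0.697, 0.717, -0.002], [0.717, -0.697, 0.0], [-0.001, -0.002, -1.0]]
force: [-0.5, 0.2, -1.3]
grip_width: 0.047
```

Emit:
step_arm(
  plan="0 0 -0.1 0 0 0 0.4;0 0 -0.12 0 0 0 0.4;0 0 -0.12 0 0 0 0.4;0 0 -0.12 0 0 0 0.4;0 0 -0.12 0 0 0 0.4;0 0 -0.12 0 0 0 0.4;0 0 -0.12 0 0 0 0.4;0 0 -0.12 0 0 0 0.4;0 0 -0.12 0 0 0 0.4;0 0 -0.12 0 0 0 0.4",
)

```text
time: 6.97
position: [0.5583, 0.2659, 0.1909]
ee_rot: [[-0.399, 0.917, -0.002], [0.917, 0.399, -0.002], [-0.001, -0.003, -1.0]]
force: [0.2, 0.1, -0.2]
grip_width: 0.0469
```

Emit:
step_arm(
  plan="0 0 -0.12 0 0 0 0.4;0 0 -0.12 0 0 0 0.4;0 0 -0.12 0 0 0 0.4;0 0 -0.12 0 0 0 0.4;0 0 -0.12 0 0 0 0.4;0 0 -0.12 0 0 0 0.4;0 0 -0.12 0 0 0 0.4;0 0 -0.12 0 0 0 0.4;0 0 -0.12 0 0 0 0.4;0 0 -0.06 0 0 0 0.4",
)

```text
time: 7.8
position: [0.5583, 0.2659, 0.1909]
ee_rot: [[-1.0, 0.021, -0.002], [0.021, 1.0, -0.002], [0.002, -0.002, -1.0]]
force: [-0.4, -0.1, 0.2]
grip_width: 0.0466
```

Run:
```python
from h import *
from cell import robot
s=robot.sense(); print(s['time'],s['position'],s['force'],s['grip_width'],s['qpos']); R=s['ee_rot'];print(R,np.degrees(np.arctan2(R[1,0],R[0,0])))
print((R.T@(np.array([.56,.266,.2])-s['position'])*100))
```

```text
7.8 [0.55829321 0.26589197 0.1908702 ] [-0.38762138 -0.11976882  0.22723983] 0.04663079458901544 [ 2.31799256e+01  1.07568035e+01  1.01553170e+02 -4.05477983e-02
  6.78483077e+01 -6.55942077e+01]
[[-0.99977426  0.02112411 -0.00228144]
 [ 0.02112799  0.99977535 -0.0016899 ]
 [ 0.00224523 -0.00173772 -0.99999597]] 178.78936231705086
[-0.16836207  0.01281958 -0.91338429]
```

Emit:
step_arm(
  plan="0 -0.1 0 0 0 0 0.4;0 -0.1 0 0 0 0 0.4;0 -0.1 0 0 0 0 0.4;0 -0.1 0 0 0 0 0.4;0 -0.1 0 0 0 0 0.4;0 -0.1 0 0 0 0 0.4;0 -0.1 0 0 0 0 0.4;0 0 0 0 0 0 0.4",
)

```text
time: 8.47
position: [0.5549, 0.2636, 0.1868]
ee_rot: [[-0.779, 0.027, 0.627], [0.016, 1.0, -0.024], [-0.627, -0.008, -0.779]]
force: [-1.5, 0.4, -2.6]
grip_width: 0.0465
```

Run:
```python
from h import *
from cell import robot
s=robot.sense(); R=s['ee_rot'];print(s['time'],s['position'],s['force'],s['wrist_torque'],s['grip_width'],s['qpos']);print(R.round(3))
for n in("side","top"):
    im=vision.snapshot(n); cv2.imwrite(f"pics/{n}4f.png",im)
    x0,y0=(186,80) if n=="side" else (110,100)
    cv2.imwrite(f"pics/{n}4.png",cv2.resize(im[y0:y0+120,x0:x0+160],(800,600),interpolation=cv2.INTER_CUBIC))
p=s['position']
C=p-.005*R[:,2]; print("slide ends predicted",(C-R[:,0]*.06).round(3),(C+R[:,0]*.06).round(3), proj("side",[C-R[:,0]*.06,C+R[:,0]*.06]))
```

```text
8.4667 [0.55488165 0.26357818 0.18675881] [-1.46307716  0.36937066 -2.63054124] [ 0.00792203  0.51658137 -0.04650465] 0.046451098585961664 [ 35.59049695  -5.08343449 127.44393019 -44.37916641  33.29454761
 -20.40982407]
[[-0.779  0.027  0.627]
 [ 0.016  1.    -0.024]
 [-0.627 -0.008 -0.779]]
slide ends predicted [0.598 0.263 0.228] [0.505 0.265 0.153] [[274.02740739 116.25028291]
 [249.23685299 135.3831114 ]]
```

View pics/side4.png

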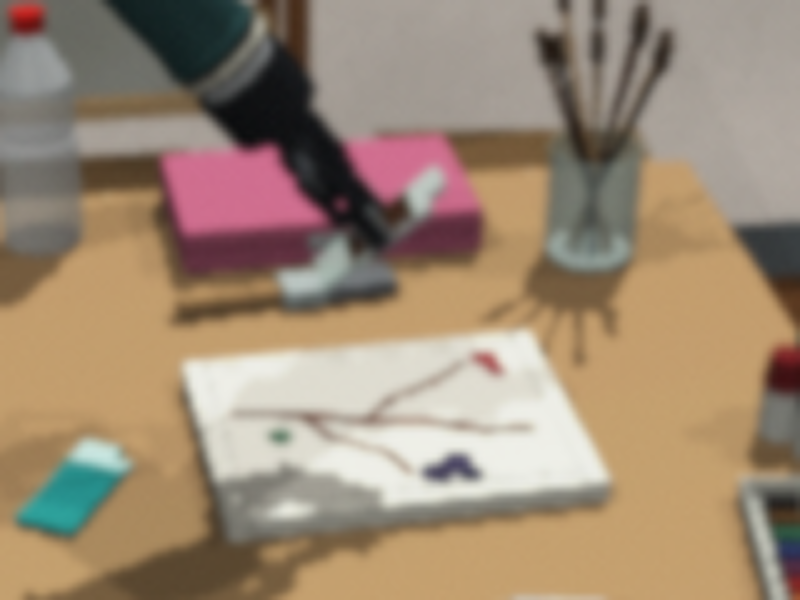

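View pics/top4.png

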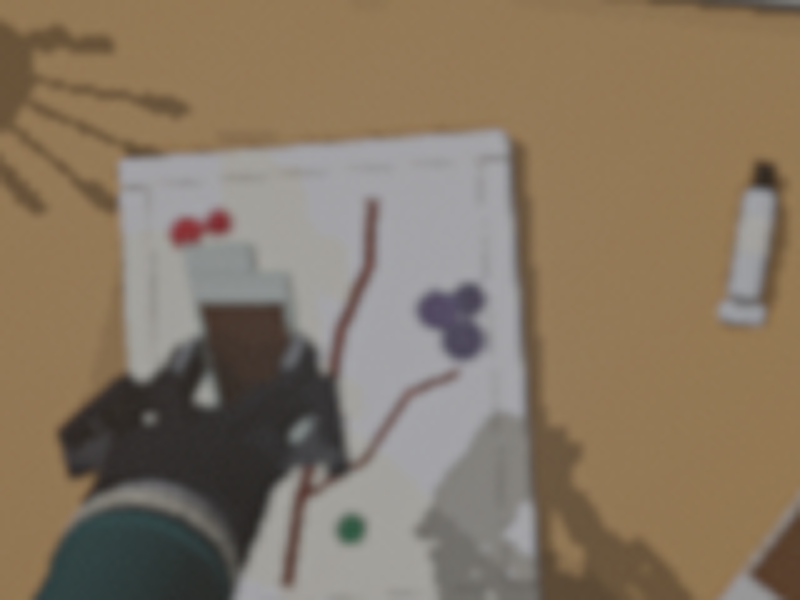

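The measured ends match the pose: frosted end at side crop (430,180), plain end at (310,275), tilt about 39°, over the middle of the canvas. Now I descend.

Emit:
step_arm(
  plan="0 0 0 1.3 0 1.6 0.4;0 0 0 1.6 0 2 0.4;0 0 0 1.6 0 2 0.4;0 0 0 1.3 0 1.6 0.4;0 0 0 0.6 0 0.8 0.4;0 0 0 0.3 0 0.4 0.4;0 0 0 0 0 0 0.4;0 0 0 0 0 0 0.4;0 0 0 0 0 0 0.4",
)

```text
time: 9.32
position: [0.5619, 0.2671, 0.0865]
ee_rot: [[-0.775, 0.029, 0.632], [0.022, 1.0, -0.019], [-0.632, -0.0, -0.775]]
force: [-0.7, 0.6, -0.8]
grip_width: 0.0466
```

```bash
cat > st.py <<'E'
from h import *
from cell import robot
s=robot.sense(); R=s['ee_rot'];p=s['position'];print(s['time'],p.round(4),"F",s['force'].round(2),"T",s['wrist_torque'].round(3),s['grip_width'].round(4));print(R.round(3))
C=p-.002*R[:,2]; print("underside ends",(C-R[:,0]*.06).round(4),(C+R[:,0]*.06).round(4))
E
for i in 1 2 3; do python3 st.py; done
```

```text
Traceback (most recent call last):
  File "st.py", line 3, in <module>
    s=robot.sense(); R=s['ee_rot'];p=s['position'];print(s['time'],p.round(4),"F",s['force'].round(2),"T",s['wrist_torque'].round(3),s['grip_width'].round(4));print(R.round(3))
                                                                                                                                     ^^^^^^^^^^^^^^^^^^^^^
AttributeError: 'float' object has no attribute 'round'
Traceback (most recent call last):
  File "st.py", line 3, in <module>
    s=robot.sense(); R=s['ee_rot'];p=s['position'];print(s['time'],p.round(4),"F",s['force'].round(2),"T",s['wrist_torque'].round(3),s['grip_width'].round(4));print(R.round(3))
                                                                                                                                     ^^^^^^^^^^^^^^^^^^^^^
AttributeError: 'float' object has no attribute 'round'
Traceback (most recent call last):
  File "st.py", line 3, in <module>
    s=robot.sense(); R=s['ee_rot'];p=s['position'];print(s['time'],p.round(4),"F",s['force'].round(2),"T",s['wrist_torque'].round(3),s['grip_width'].round(4));print(R.round(3))
                                                                                                                                     ^^^^^^^^^^^^^^^^^^^^^
AttributeError: 'float' object has no attribute 'round'
```

Emit:
step_arm(
  plan="0 0 0 0.63 0 0.78 0.4;0 0 0 0.5 0 0.62 0.4;0 0 0 0.13 0 0.16 0.4;0 0 0 0 0 0 0.4;0 0 0 0 0 0 0.4",
)

```text
time: 9.73
position: [0.561, 0.2669, 0.0657]
ee_rot: [[-0.775, 0.028, 0.631], [0.021, 1.0, -0.019], [-0.631, -0.001, -0.776]]
force: [1.0, 0.1, -1.0]
grip_width: 0.0468
```

```bash
sed -i "s/s\['grip_width'\].round(4)/round(s['grip_width'],4)/" st.py; python3 st.py
```

```text
9.7333 [0.561  0.2669 0.0657] F [ 0.97  0.11 -0.98] T [ 0.015  0.419 -0.042] 0.0468
[[-0.775  0.028  0.631]
 [ 0.021  1.    -0.019]
 [-0.631 -0.001 -0.776]]
underside ends [0.6062 0.2657 0.1052] [0.5132 0.2682 0.0294]
```

Emit:
step_arm(
  plan="0 0 0 0.06 0 0.08 0.4;0 0 0 0.06 0 0.08 0.4;0 0 0 0 0 0 0.4",
)

```text
time: 9.98
position: [0.5607, 0.2667, 0.0631]
ee_rot: [[-0.776, 0.028, 0.631], [0.021, 1.0, -0.019], [-0.631, -0.001, -0.776]]
force: [-0.2, -0.5, -0.3]
grip_width: 0.047
```

```bash
python3 st.py
```

```text
9.9833 [0.5607 0.2667 0.0631] F [-0.23 -0.5  -0.27] T [ 0.029  0.388 -0.034] 0.047
[[-0.776  0.028  0.631]
 [ 0.021  1.    -0.019]
 [-0.631 -0.001 -0.776]]
underside ends [0.606  0.2655 0.1025] [0.5129 0.268  0.0268]
```

Emit:
step_arm(
  plan="0 0 0 0.06 0 0.08 0.4;0 0 0 0.06 0 0.08 0.4;0 0 0 0 0 0 0.4",
)

```text
time: 10.23
position: [0.5605, 0.2664, 0.0605]
ee_rot: [[-0.776, 0.028, 0.63], [0.02, 1.0, -0.019], [-0.63, -0.002, -0.776]]
force: [-0.0, -0.2, -0.9]
grip_width: 0.047
```

```bash
python3 st.py
```

```text
10.2333 [0.5605 0.2664 0.0605] F [-0.05 -0.22 -0.9 ] T [ 0.037  0.414 -0.005] 0.047
[[-0.776  0.028  0.63 ]
 [ 0.02   1.    -0.019]
 [-0.63  -0.002 -0.776]]
underside ends [0.6058 0.2653 0.0998] [0.5126 0.2677 0.0242]
```

Emit:
step_arm(
  plan="0 0 0 0.06 0 0.08 0.4;0 0 0 0.06 0 0.08 0.4;0 0 0 0 0 0 0.4",
)

```text
time: 10.48
position: [0.5605, 0.2664, 0.0583]
ee_rot: [[-0.776, 0.028, 0.63], [0.02, 1.0, -0.019], [-0.63, -0.002, -0.776]]
force: [-0.1, -0.7, -1.7]
grip_width: 0.0466
```

```bash
python3 st.py
```

```text
10.4833 [0.5605 0.2664 0.0583] F [-0.14 -0.7  -1.73] T [0.003 0.367 0.011] 0.0466
[[-0.776  0.028  0.63 ]
 [ 0.02   1.    -0.019]
 [-0.63  -0.002 -0.776]]
underside ends [0.6058 0.2653 0.0977] [0.5127 0.2677 0.0221]
```

Emit:
step_arm(
  plan="0 0 0 0.06 0 0.08 0.4;0 0 0 0.06 0 0.08 0.4;0 0 0 0 0 0 0.4",
)

```text
time: 10.73
position: [0.5606, 0.2664, 0.0564]
ee_rot: [[-0.776, 0.028, 0.63], [0.02, 1.0, -0.019], [-0.63, -0.002, -0.776]]
force: [-0.1, 0.1, -0.7]
grip_width: 0.0469
```

```bash
python3 st.py
```

```text
10.7333 [0.5606 0.2664 0.0564] F [-0.07  0.15 -0.7 ] T [0.03  0.468 0.031] 0.0469
[[-0.776  0.028  0.63 ]
 [ 0.02   1.    -0.019]
 [-0.63  -0.002 -0.776]]
underside ends [0.6059 0.2653 0.0958] [0.5128 0.2677 0.0201]
```

Emit:
step_arm(
  plan="0 0 0 0 0 0 0.4;0 0 0 0 0 0 0.4",
)

```text
time: 10.9
position: [0.5607, 0.2665, 0.0567]
ee_rot: [[-0.776, 0.028, 0.63], [0.02, 1.0, -0.019], [-0.63, -0.002, -0.776]]
force: [0.7, 0.2, -1.0]
grip_width: 0.0468
```

```bash
python3 st.py
```

```text
10.9 [0.5607 0.2665 0.0567] F [ 0.65  0.2  -1.  ] T [0.03  0.421 0.036] 0.0468
[[-0.776  0.028  0.63 ]
 [ 0.02   1.    -0.019]
 [-0.63  -0.002 -0.776]]
underside ends [0.606  0.2654 0.0961] [0.5129 0.2678 0.0204]
```

Emit:
step_arm(
  plan="0 0 0 0.06 0 0.08 0.4;0 0 0 0 0 0 0.4;0 0 0 0 0 0 0.4",
)

```text
time: 11.15
position: [0.5609, 0.2666, 0.0559]
ee_rot: [[-0.776, 0.028, 0.63], [0.021, 1.0, -0.019], [-0.631, -0.002, -0.776]]
force: [-1.3, -0.0, -1.0]
grip_width: 0.0468
```

```bash
python3 st.py
```

```text
11.15 [0.5609 0.2666 0.0559] F [-1.27 -0.03 -0.96] T [ 0.011  0.297 -0.013] 0.0468
[[-0.776  0.028  0.63 ]
 [ 0.021  1.    -0.019]
 [-0.631 -0.002 -0.776]]
underside ends [0.6062 0.2654 0.0953] [0.5131 0.2679 0.0196]
```

Emit:
step_arm(
  plan="0 0 0 0.06 0 0.08 0.4;0 0 0 0 0 0 0.4;0 0 0 0 0 0 0.4",
)

```text
time: 11.4
position: [0.561, 0.2666, 0.0549]
ee_rot: [[-0.776, 0.028, 0.63], [0.021, 1.0, -0.019], [-0.631, -0.002, -0.776]]
force: [0.2, -0.1, -0.2]
grip_width: 0.0468
```

```bash
python3 st.py
```

```text
11.4 [0.561  0.2666 0.0549] F [ 0.16 -0.11 -0.24] T [0.004 0.267 0.038] 0.0468
[[-0.776  0.028  0.63 ]
 [ 0.021  1.    -0.019]
 [-0.631 -0.002 -0.776]]
underside ends [0.6063 0.2654 0.0943] [0.5132 0.2679 0.0186]
```

Emit:
step_arm(
  plan="0 0 0 0.06 0 0.08 0.4;0 0 0 0 0 0 0.4;0 0 0 0 0 0 0.4",
)

```text
time: 11.65
position: [0.5611, 0.2666, 0.0539]
ee_rot: [[-0.776, 0.028, 0.63], [0.02, 1.0, -0.019], [-0.631, -0.002, -0.776]]
force: [0.9, 0.3, 1.5]
grip_width: 0.0466
```

```bash
python3 st.py
```

```text
11.65 [0.5611 0.2666 0.0539] F [0.93 0.32 1.47] T [-0.016  0.222 -0.02 ] 0.0466
[[-0.776  0.028  0.63 ]
 [ 0.02   1.    -0.019]
 [-0.631 -0.002 -0.776]]
underside ends [0.6063 0.2654 0.0933] [0.5133 0.2679 0.0176]
```

Contact shows in both readings: the y torque fell from 0.42 to 0.22 N·m and Fz rose by about 2 N. I'll let it settle and check.

Emit:
step_arm(
  plan="0 0 0 0 0 0 0.4;0 0 0 0 0 0 0.4;0 0 0 0 0 0 0.4;0 0 0 0 0 0 0.4;0 0 0 0 0 0 0.4;0 0 0 0 0 0 0.4",
)

```text
time: 12.15
position: [0.561, 0.2666, 0.0539]
ee_rot: [[-0.776, 0.028, 0.63], [0.021, 1.0, -0.019], [-0.631, -0.002, -0.776]]
force: [1.6, 0.3, -0.0]
grip_width: 0.047
```

```bash
python3 st.py
python3 - <<'E'
from h import *
from cell import robot
f=[];t=[]
for n in("side","top","side","top","side","top"):
    im=vision.snapshot(n); s=robot.sense(); f.append(s['force']);t.append(s['wrist_torque'])
    x0,y0=(186,90) if n=="side" else (110,110)
    cv2.imwrite(f"pics/{n}5.png",cv2.resize(im[y0:y0+90,x0:x0+120],(800,600),interpolation=cv2.INTER_CUBIC))
print(np.mean(f,0),np.mean(t,0),np.std(f,0)); print(s['position'])
E
```

```text
12.15 [0.561  0.2666 0.0539] F [ 1.56  0.3  -0.02] T [0.083 0.112 0.048] 0.047
[[-0.776  0.028  0.63 ]
 [ 0.021  1.    -0.019]
 [-0.631 -0.002 -0.776]]
underside ends [0.6063 0.2654 0.0933] [0.5132 0.2679 0.0176]
[ 1.15872955 -0.16767432  0.64939659] [0.07949892 0.12673058 0.02382054] [0.42665715 0.5871941  0.42757614]
[0.56088861 0.26658245 0.05374432]
```

View pics/side5.png

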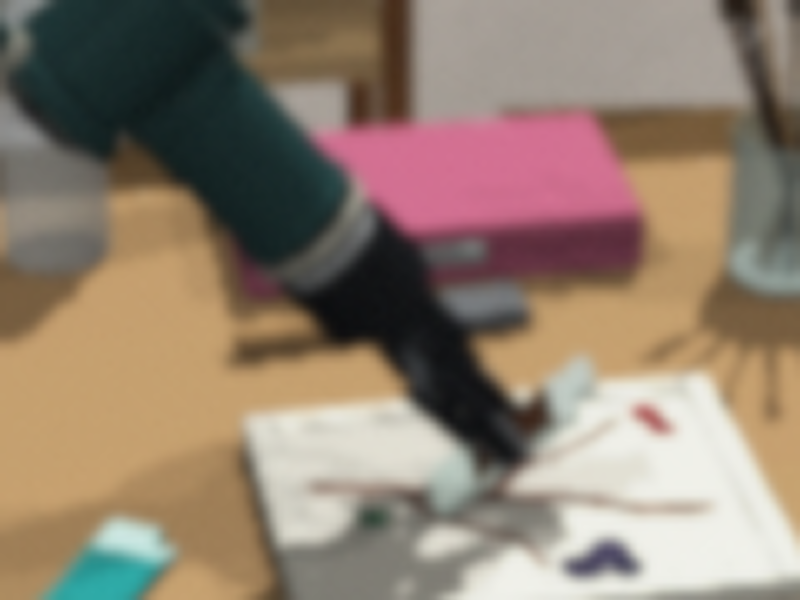

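View pics/top5.png

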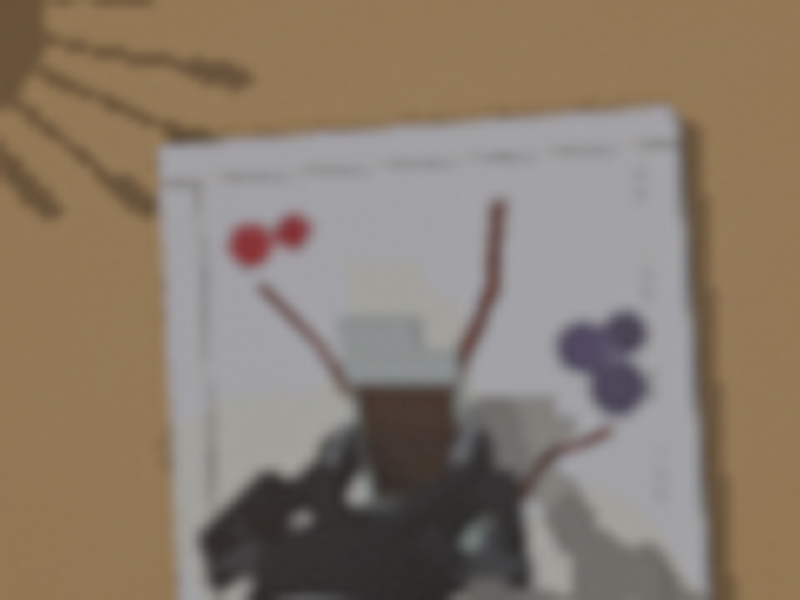

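The side view shows the plain end resting on the cloth at (455,495), the frosted end up at (570,390), and the gripper clear of the canvas. The top view shows the notch at (440,335), on the right with that end pointing away, and the slide over the middle of the canvas. Handing in.

```bash
python3 -c "
from cell import job
print(job.hand_in())"
```

```text
the job is handed in; nothing more can be done
None
```

I took the label-side-up slide by its long edges at its middle, so the fingers are clear of the frosted end. I held it over the middle of the canvas and lowered its plain end onto the cloth, then handed in at about 12.5 s. No verdict was reported.

**Last checks:**
- **Tilt:** about 39°, with the frosted end uppermost and towards the far edge. The slide's width is level within 1°.
- **Position:** both ends lie within a few millimetres of the canvas middle line, going by the camera measurement of the canvas.
- **Contact:** Fz rose by about 1.5 N and the y wrist torque fell from about 0.42 to 0.13 N·m. I estimate the cloth is pushed in about 2 mm. Single force readings scatter by about 0.5 N, so this comes from averaged forces, the torque and the height.
- **Gripper and other objects:** the final pictures show the gripper off the canvas. I felt no bumps on the way, but I did not measure the bystanders again at the end.

**One disagreement:** the gripper read about 47 mm across the 50 mm slide. The slide stayed where expected in every picture, so I put this down to pad give or reading bias.

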